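# Open the dial lock of the sample box and present its shackle at the tag reader

## Robot

A 7-joint arm with a two-finger parallel gripper is mounted at the origin on the work surface. World frame = base frame: x ahead of the robot, y to its left, z up, the work surface at z = 0. Lengths are in m, angles in rad, forces in N, time in s.
With the tool pointing down it reaches from about 0.35 to 0.9 m from the base axis. Payload 8.1 kg.
Tool frame: the origin (TCP) lies at the very end of the fingers, on their centre line; the grasp point (between the pads) lies 19 mm behind it (arm.tcp_to_grasp is the z of the grasp point in the tool frame, in m); z points along the fingers, y is the line along which they close (so a half turn about z gives the same grasp; the last joint's range is limited). The gripper opens to 92 mm and grips with 3 to 60 N. Pads are 19 mm wide; open, the fingers measure 130 mm over their backs; the gripper's body (75 mm by 190 mm) begins 47 mm behind the grasp point.
Start: joints at [1.047, 0.434, 0.025, 1.573, -0.012, 1.134, -0.075], TCP at [0.255, -0.571, 0.227] pointing down, gripper open.
Joint ranges: [-2.62, 2.62], [-0.44, 2.09], [-1.27, 1.32], [0.08, 2.57], [-1.32, 4.46], [0.12, 2], [-2.74, 2.74]. Speed limits (rad/s): [2.22, 2.22, 3.01, 3.01, 3.14, 3.14, 3.14].

## Interface

Orientations are given as a rotation vector (axis times angle).
In Python, from cell import readout, vision, sign_off, arm gives the robot as it stands. The module is installed in compiled form; this text tells all that it offers.
- The arm moves only by the shell command python3 -m creep 'ROWS' [FORCE]. ROWS is JSON, a list of rows, each a list of 5 numbers: the shift along the tool's x, y, z in units of 4 cm (1.0 is 4 cm), then the turn about the tool's z in units of 4 degrees (1.0 is 4 degrees), then the opening, from 0 (shut) to 1 (fully open). A call has 1 to 12 rows; each row shifts and turns the commanded pose from where the row before left it, along the tool's axes as they then stand; what a row does not reach is not made up. A row lasts 1/8 s, in which the tool goes at most 62.5 mm and 10.7 degrees, less where a joint would pass 70% of its speed; a pose out of reach is approached as far as the arm can. A call with a number of a shift or a turn outside -1 to 1 is refused whole. A call with a gripper value outside its range is refused whole. The fingers move at their own pace and stop on an object; FORCE is the grip in N (left out, the last holds). Time passes only in rows, so rows that do not move let the fingers close. It gives the time, the measured TCP pose, the force, the opening and the grip force at its end, in the units of the state.
- readout.observe(): the state, without advancing time (a new reading comes with each control period).
- vision.get_image(name): name is "side" or "top"; returns a dict with "pixels" (420x560x3 uint8, blue, green, red), "z_map" (420x560 float32, m along the optical axis (not along the pixel's ray), 0 where there is no reading), "camera_matrix" (3x3 intrinsics, pixels), "k1" (the pictures are not rectified: a ray, as slopes to the right and down, at radius r is drawn at 1 + k1 r^2 times it, then the intrinsics apply), "position" and "rotation" of the camera in the world. Camera axes: x right, y up, looking along -z (the intrinsics and any distortion apply to the point x, -y, -z); pixel columns grow to the right and rows downward; lengths in m; the calibration is good to about 2 mm. A picture is of the moment at which its call begins.
- sign_off(): hands the job in; it is judged then, once.
The state is a dict: "clock": time; "joints": joint angles; "dq": joint speeds; "joint_efforts": joint torques, N m; "position": TCP position; "ee_rot": TCP orientation; "force": force on the tool from outside, world axes, zero at the start; "ft_torque": the same for the moment, N m; "width": opening from 0.0 (shut) to 1.0 (fully open); "gripper_force": force on a finger pad.
Only numpy, scipy, OpenCV 4.12 (cv2) and the standard library are available. Lean on these libraries where they do the work, as an engineer would, in place of code of your own. Each camera call takes 0.05 s, during which the arm holds its last target. There are 200 camera calls.

## Task

Unlock the steel sample box: turn the dial until its red pointer points at the green lug of the shackle and the dial clicks into that notch, then pull the shackle straight up out of the lock. Carry the shackle to the tag reader and finish while still holding it there in the gripper, upright and still, with the bottom of its legs about 5 cm above the middle of the blue pad; do not put it down or let go. Leave the lid of the box shut and do not disturb the tip rack, the bottle or the jar.

Things in the scene. Friction and masses are not known exactly. Their poses are not given: they have to be found in the camera images.
- lockbox: Cream steel sample box, fixed, 220 (x) x 210 (y) x 70 mm high; origin: centre of its underside, front to its -x. On its front half a grey lock case (x -103 to -7, y -95 to 75 mm, top z = 100 mm). Its rear half is the mint lid (top z = 78 mm). The dial's axis is at x -55, y 25 mm; two square sockets (11 mm wide, 30 mm deep) for the shackle's legs at x -55, y -75 and -35 mm.
- dial (a joint): Dial angle (rad), axis up, growing anticlockwise seen from above, -0.6 to 6.88. Unlocked at 0 and equally at 6.283 (a full turn): the red pointer then points along the box's -y, at the shackle. 12 notches, 0.524 apart from 0; when let go, a spring roller clicks the dial into the nearest notch. Turning takes up to about 0.1 N m.
- dial_grip (a point): Point on the dial's axis, 141 mm above the bench, inside the upright grip bar: 10 mm thick, 44 mm long, z 120 to 145 mm. The bar runs along this point's y axis; its red end is at -y. With the fingers at most 60 mm apart the gripper clears the shackle at any angle (nearest leg 60 mm from the axis, crown top 155 mm above the bench).
- dial_pointer (a point): Red end of the grip bar, on its top, 22 mm from the dial's axis. The dial under it is a black plate, radius 42 mm, z 114 to 120 mm above the bench, with one 14 mm wide gate cut into its rim on the red pointer's side. The shackle's lug lies under this rim and can rise only through the gate (free within about 0.07 rad).
- shackle: Loose steel U, 110 to 230 g, bar 9 mm thick, legs at its y = -20 and 20 mm, joined at the top by a straight crown. Origin: midway between the leg bottoms, z up; 84.5 mm tall. Legs start 30 mm deep in the sockets (bottoms 70 mm above the bench). A green lug, 8 mm square, sticks out of one leg along +y to y = 49 mm, at z 34 to 42 mm.
- shackle_grip (a point): Middle of the shackle's crown (bar centre), 80 mm above the leg bottoms; the crown runs along y, 31 mm clear between the legs. The lid's steel hasp bar passes below it, across the crown, its top 112 mm above the bench, so 38 mm under this point.
- lid (a joint): Opening angle of the box's lid (rad), 0 shut; rests shut by its own weight.
- reader: White tag reader, fixed, 130 x 110 x 25 mm, with a blue pad on its top; origin: centre of its underside.
- reader_pad (a point): Middle of the reader's blue 90 x 90 mm pad, on its top face 25 mm above the bench.
- tip_rack: Loose blue pipette tip rack with yellow tips, 120 x 85 x 52 mm; origin: centre of its underside. To be left alone.
- reagent: Loose amber reagent bottle, 60 mm wide, 140 mm tall; origin: centre of its underside. To be left alone.
- jar: Loose white jar with a yellow cap, 64 mm wide, 85 mm tall; origin: centre of its underside. To be left alone.
There are look-alikes about, which are no part of the job. There is more than one size of the shackle; the one meant has the size given above. Several things have the shape of the reader; the one meant has the colours described above.

How it is judged:
On the way, in this order (a step that is already met when the one before it is completed fails the run):
1. the dial stands in the unlocking notch, red pointer at the green lug, with the shackle still down in the lock ((value of joint dial between -0.1 and 0.1 rad or value of joint dial between 6.183 and 6.383 rad) and z of shackle in the frame of lockbox below 0.08 m), for 0.2 s.
2. the shackle is pulled up out of its sockets by the gripper (z of shackle in the frame of lockbox above 0.102 m and contact force between the fingers and shackle above 1 N), for 0.1 s.
At the end, for the whole second after the job is handed in: The fingers still hold the shackle (over 1 N), upright within 0.3 rad and still (under 0.03 m/s), the bottom of its legs 25 to 90 mm above the reader's pad and within 30 mm of its middle sideways, not touching the reader; the lid is shut (under 0.05 rad) (contact force between the fingers and shackle above 1 N and contact force between shackle and reader below 0.1 N and z of shackle in the frame of reader_pad between 0.025 and 0.09 m and horizontal distance between shackle and reader_pad below 0.03 m and angle between shackle's own z axis and vertical below 0.3 rad and linear speed of shackle below 0.03 m/s and value of joint lid below 0.05 rad); the arm keeps its last pose, push and grip.
It fails at once if the lid is lifted (value of joint lid above 0.12 rad).
It fails at once if the tip rack is disturbed (distance of tip_rack from where it was at the start of the episode above 0.02 m).
It fails at once if the bottle is disturbed (distance of reagent from where it was at the start of the episode above 0.02 m or angle between reagent's own z axis and vertical above 0.3 rad).
It fails at once if the jar is disturbed (distance of jar from where it was at the start of the episode above 0.02 m or angle between jar's own z axis and vertical above 0.3 rad).
It also fails if it takes over 70 s, if anything falls off the work surface, if the arm or the gripper's body presses on something with over 40 N, if the wrist force passes 120 N, or if a joint passes its speed limit or range.

## Working session

There is one attempt and no reset: what is moved stays moved. The work goes in short steps, Python scripts to look and compute and a shell command to move; the robot and the scene stay as the last step left them, time stands still between calls to the robot, and variables do not carry over. Pictures are saved under pics/ and viewed, at most 10 in all, crops included, and the job is handed in when it is done.

```bash
mkdir -p pics; cat > h.py <<'E'
import numpy as np, cv2
from cell import readout, vision, arm
def shot(n):
    d=vision.get_image(n); np.savez('last_%s.npz'%n,**{k:np.array(v) for k,v in d.items()}); return d
def load(n): return dict(np.load('last_%s.npz'%n))
def world(d,u,v,z=None):
    """pixel -> world; by depth map, or on plane z"""
    K=d['camera_matrix']; k=float(d['k1'])
    s=np.array([(u-K[0,2])/K[0,0],(v-K[1,2])/K[1,1]]); p=s.copy()
    for _ in range(20): p=s/(1+k*(p@p))
    R=np.array(d['rotation']); 
    if R.shape!=(3,3): R=cv2.Rodrigues(R.astype(float))[0]
    r=R@np.array([p[0],-p[1],-1.]); o=np.array(d['position'])
    if z is None: t=d['z_map'][int(round(v)),int(round(u))]
    else: t=(z-o[2])/r[2]
    return o+t*r
E
python3 - <<'E'
from h import *
for n in('top','side'):
    d=shot(n); cv2.imwrite('pics/%s1.png'%n,cv2.resize(d['pixels'],(784,588)))
    print(n,d['position'],d['rotation'],d['camera_matrix'],d['k1'])
print(readout.observe())
E
```

```text
top [ 0.25600167 -0.09605126  1.73576839] [ 0.16393907 -0.15601082 -1.57340839] [[535.90251804   0.         276.41507962]
 [  0.         535.90251804 203.86172314]
 [  0.           0.           1.        ]] -0.066244686973015
side [0.13472381 0.66450438 0.74150957] [ 0.336586   -1.19932034 -2.36396717] [[452.97084705   0.         283.79252026]
 [  0.         452.97084705 215.35847685]
 [  0.           0.           1.        ]] 0.00239857039117991
{'clock': 0.1, 'joints': array([ 1.04739028,  0.43516559,  0.02497471,  1.57401328, -0.01161688,
        1.13403902, -0.07510089]), 'dq': array([ 0.00049602, -0.0014005 ,  0.00017984, -0.00191442, -0.00114546,
       -0.00018123,  0.00071236]), 'joint_efforts': array([ 3.78047014e-03, -6.69120526e+01,  9.88382176e-01, -3.15140820e+01,
       -6.04379503e-02,  3.75243556e-02, -1.01578905e-06]), 'position': array([ 0.25506889, -0.57005748,  0.22601308]), 'ee_rot': array([-3.07094972e+00, -6.55717639e-01,  6.67042551e-04]), 'force': array([-0.59971326, -0.41873365, -0.5583043 ]), 'ft_torque': array([ 0.02057956, -0.00657474,  0.08589578]), 'gripper_force': 0.0, 'width': 0.9964738968380168}
```

View pics/top1.png

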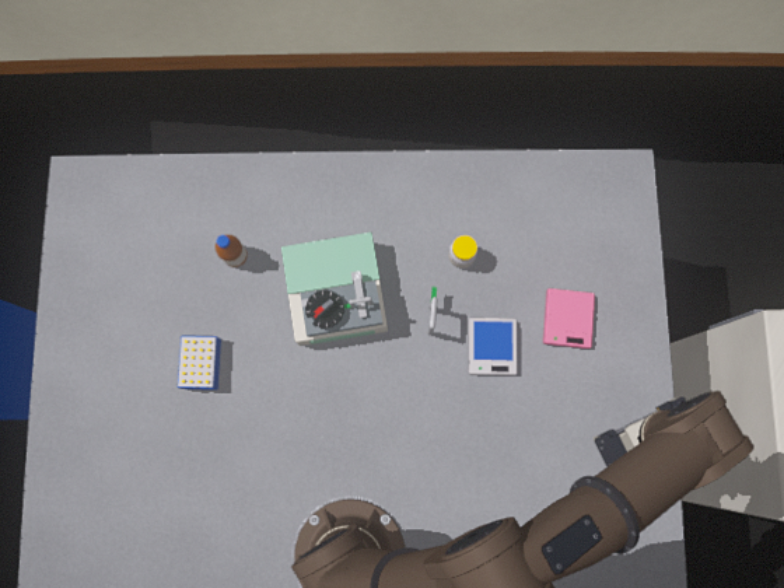

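View pics/side1.png

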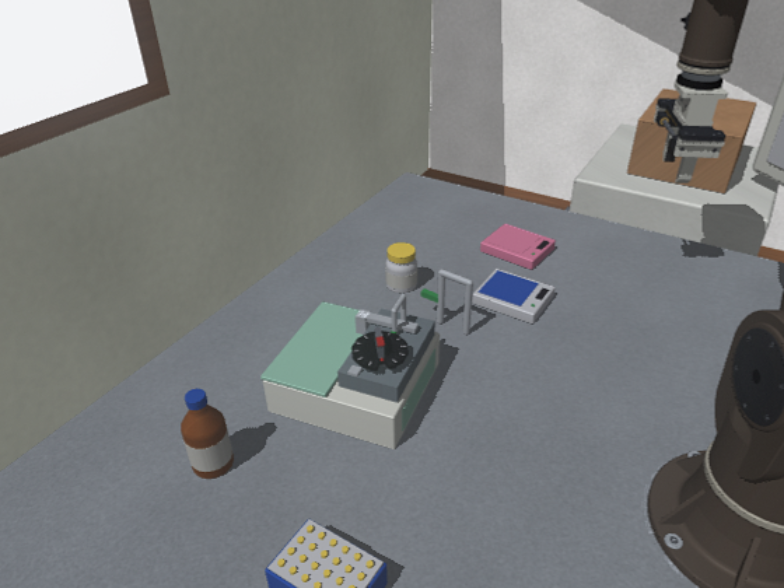

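The top view shows the box with the dial at (326,310) and a shackle in its sockets at about (362,297). It also shows a white reader with a blue pad at (493,341).
- **Shackles:** there is one in the lock at (362,297) and a larger one standing free on the bench at (434,312). The one in the lock fits, because its legs are in the sockets.
- **Readers:** there is white/blue at (493,341) and pink at (569,318). White/blue fits.

I'll confirm both in an enlarged crop.

```bash
python3 - <<'E'
from h import *
d=load('top'); p=d['pixels']
cv2.imwrite('pics/top2.png',cv2.resize(p[160:280,195:375],None,fx=4.4,fy=4.4,interpolation=cv2.INTER_CUBIC))
d=load('side'); p=d['pixels']
cv2.imwrite('pics/side2.png',cv2.resize(p[190:320,180:345],None,fx=4.6,fy=4.6,interpolation=cv2.INTER_CUBIC))
E
```

```text
(no output)
```

View pics/top2.png

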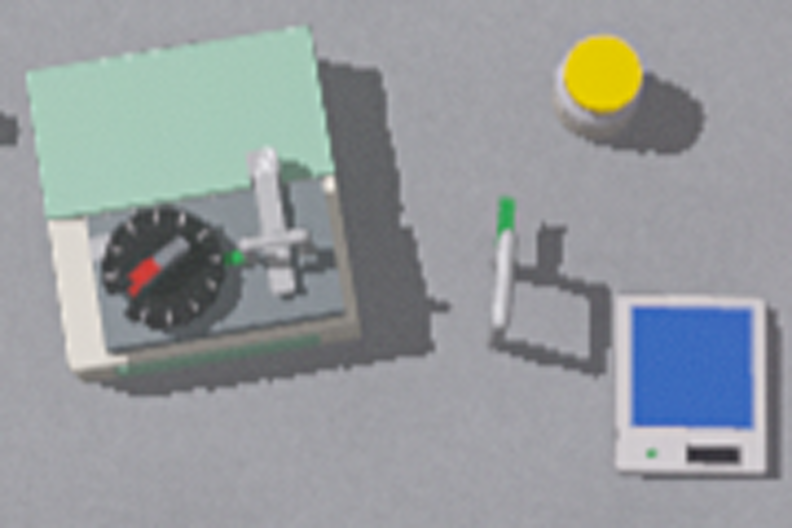

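View pics/side2.png

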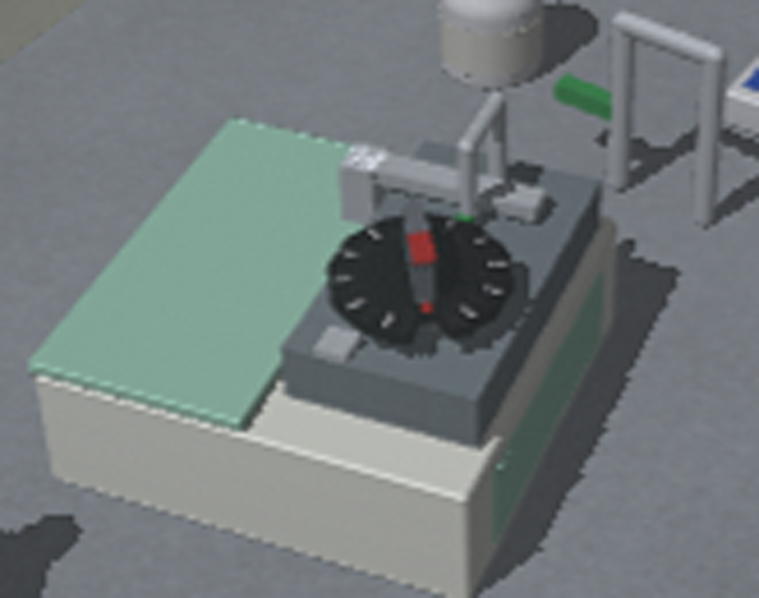

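The crops confirm it. The lock's shackle is at (272,240) in the top crop, small, with its green lug at (236,257) under the dial rim. The free one at (503,265) is bigger and stands on the bench. The white/blue reader pad is at (692,367). The dial's red end is at (135,285) and its grey end at (188,242), so the pointer faces roughly -x/+y. Next I'll fit the poses.

```bash
cat > fit.py <<'E'
from h import *
from scipy.optimize import least_squares
d=load('top'); s=load('side')
def T(x,y,z): return world(d,195+(x+.5)/4.4-.5,160+(y+.5)/4.4-.5,z)
def S(x,y,z): return world(s,180+(x+.5)/4.6-.5,190+(y+.5)/4.6-.5,z)
P=[(T(28,72,.078),(110,105)),(T(308,28,.078),(110,-105)),(T(72,372,.07),(-110,105)),(T(162,267,.12),(-55,25)),(T(273,239,.1545),(-55,-55)),
   (S(235,120,.078),(110,-105)),(S(33,370,.078),(110,105)),(S(468,498,.07),(-110,105)),(S(483,132,.1545),(-55,-55)),(S(421,280,.12),(-55,25))]
A=np.array([p[0][:2] for p in P]); B=np.array([p[1] for p in P])/1000
def M(q): c,n=np.cos(q[2]),np.sin(q[2]); return B@np.array([[c,-n],[n,c]]).T+q[:2]
r=least_squares(lambda q:(M(q)-A).ravel(),[.6,0,0],loss='soft_l1',f_scale=.003); q=r.x
print('box',q,'\nres mm',np.round((M(q)-A)*1000,1).tolist())
f=lambda x,y:(np.array([x*np.cos(q[2])-y*np.sin(q[2]),x*np.sin(q[2])+y*np.cos(q[2])])+q[:2])
print('dial',f(-.055,.025),'shackle',f(-.055,-.055))
a=T(137,286,.145)-T(187,243,.145); ph=np.arctan2(a[1],a[0])
print('pointer len',np.linalg.norm(a),'world ang',ph,'dial',(ph-(q[2]-np.pi/2))%(2*np.pi), 'notch',((ph-(q[2]-np.pi/2))%(2*np.pi))/.5236)
a=S(422,235,.145); print('side red',a)
R=[T(632,308,.025),T(752,308,.025),T(753,428,.025),T(632,427,.025)]
print('pad',np.mean(R,0),[np.linalg.norm(R[i]-R[i-1]) for i in range(4)], 'edge', R[1]-R[0])
for n,u,v in(('free crown',503,270),('jar',604,72)):
    print(n,world(d,195+u/4.4,160+v/4.4))
o=readout.observe(); Rt=cv2.Rodrigues(o['ee_rot'])[0]; print(o['position'],'toolx',Rt[:,0],'tooly',Rt[:,1],'tcp2grasp',arm.tcp_to_grasp)
E
python3 fit.py
```

```text
box [0.59428983 0.03403474 0.16247038] 
res mm [[-5.6, 3.8], [-2.7, 0.4], [-4.1, 2.9], [-3.4, 0.9], [-3.1, 0.7], [4.9, -1.2], [5.6, -1.4], [0.9, 1.3], [8.7, -10.2], [5.0, -3.6]]
dial [0.53597023 0.0498089 ] shackle [ 0.54891076 -0.02913756]
pointer len 0.04513591974582125 world ang 2.2866049625875253 dial 3.6949309085221964 notch 7.056781719866686
side red [0.53106462 0.0512184  0.145     ]
pad [ 0.4780085  -0.33054123  0.025     ] [np.float64(0.08748728993908308), np.float64(0.0882431147652564), np.float64(0.08827572587014221), np.float64(0.08809416027865374)] edge [-0.00086467 -0.08823888  0.        ]
free crown [ 0.53391758 -0.18939376  0.1199736 ]
jar [ 0.68444945 -0.26743241  0.08462681]
[ 0.25506889 -0.57005748  0.22601308] toolx [ 9.12792007e-01  4.08424702e-01 -1.19423419e-04] tooly [ 0.4084241  -0.91279109 -0.00147524] tcp2grasp -0.0188
```

```bash
python3 -m creep '[[0.75,-0.66,0,0,0.65],[0.75,-0.66,0,0,0.65],[0.75,-0.66,0,0,0.65],[0.75,-0.66,0,0,0.65],[0.75,-0.66,0,0,0.65],[0.75,-0.66,0,0,0.65],[0.75,-0.66,0,0,0.65],[0.75,-0.66,0,0,0.65],[0.75,-0.66,0,0,0.65],[0.75,-0.66,0,0,0.65],[0.75,-0.66,0,0,0.65],[0.75,-0.66,0,0,0.65]]'
python3 -m creep '[[0.75,-0.66,0,0,0.65],[0.75,-0.66,0,0,0.65],[0.75,-0.66,0,0,0.65],[0.75,-0.66,0,0,0.65],[0.75,-0.66,0,0,0.65],[0,0,0,1,0.65],[0,0,0,1,0.65],[0,0,0,1,0.65],[0,0,0,1,0.65],[0,0,0,1,0.65],[0,0,0,1,0.65],[0,0,0,1,0.65]]'
python3 -m creep '[[0,0,0,1,0.65],[0,0,0,1,0.65],[0,0,0,1,0.65],[0,0,0,1,0.65],[0,0,0,1,0.65],[0,0,0,1,0.65],[0,0,0,1,0.65],[0,0,0,1,0.65],[0,0,0,1,0.65],[0,0,0,1,0.65],[0,0,0,1,0.65],[0,0,0,0.7,0.65]]'
python3 -m creep '[[0,0,0,0,0.65],[0,0,0,0,0.65]]'
python3 - <<'E'
from h import *
d=shot('side'); p=d['pixels']
cv2.imwrite('pics/side3.png',cv2.resize(p[130:310,170:350],None,fx=3.3,fy=3.3,interpolation=cv2.INTER_CUBIC))
o=readout.observe(); Rt=cv2.Rodrigues(o['ee_rot'])[0]; print(o['clock'],o['joints'],o['position'],Rt)
E
```

```text
clock: 1.6
position: [0.4547, -0.1331, 0.2265]
ee_rot: [-3.072, -0.656, 0.001]
force: [1.0, -0.7, 0.7]
width: 0.651
gripper_force: 0.0
clock: 3.1
position: [0.5372, 0.0474, 0.2264]
ee_rot: [3.139, -0.11, -0.001]
force: [-1.3, -0.1, -0.8]
width: 0.65
gripper_force: 0.0
clock: 4.6
position: [0.5372, 0.0473, 0.2264]
ee_rot: [2.837, -1.348, -0.001]
force: [0.4, -0.1, -0.8]
width: 0.652
gripper_force: 0.0
clock: 4.85
position: [0.5374, 0.0475, 0.2266]
ee_rot: [2.84, -1.343, -0.0]
force: [0.3, 0.7, 0.4]
width: 0.653
gripper_force: 0.0
4.9 [-0.13029135  0.30069959 -0.07303761  1.777103    0.02472912  1.06500378
 -2.66671502] [0.53741184 0.0474523  0.22657409] [[ 6.34166845e-01 -7.73196166e-01 -3.19680778e-04]
 [-7.73196219e-01 -6.34166855e-01 -8.21042710e-05]
 [-1.39248246e-04  2.99243775e-04 -9.99999946e-01]]
```

View pics/side3.png

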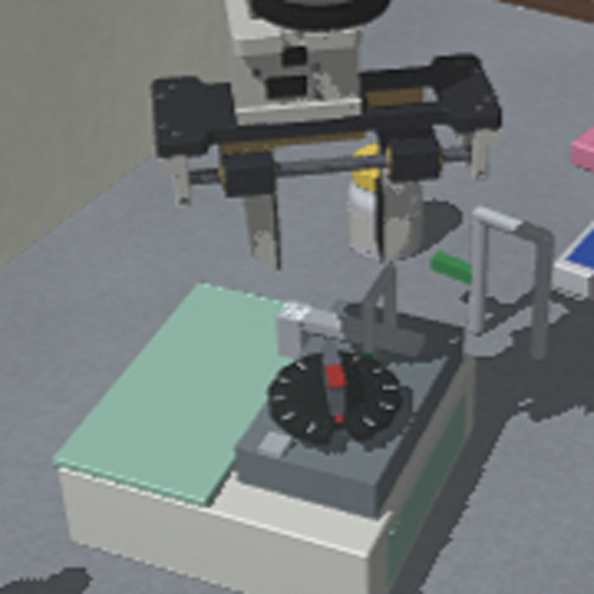

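```bash
python3 - <<'E'
from h import *
s=load('side')
S=lambda x,y,z: world(s,170+(x+.5)/3.3-.5,130+(y+.5)/3.3-.5,z)
for p in((280,269),(378,257)): print(S(*p,.2266))
print('dial centre',S(336,398,.12),'red end top',S(336,365,.145))
print('crown ends',S(372,305,.150),S(392,268,.150))
E
python3 fit.py | head -4
```

```text
[0.5534062  0.07405141 0.2266    ]
[0.50926995 0.03445422 0.2266    ]
dial centre [0.5307181  0.05242617 0.12      ] red end top [0.53160145 0.04986936 0.145     ]
crown ends [ 0.54055945 -0.00990167  0.15      ] [ 0.55011458 -0.05278531  0.15      ]
box [0.59428983 0.03403474 0.16247038] 
res mm [[-5.6, 3.8], [-2.7, 0.4], [-4.1, 2.9], [-3.4, 0.9], [-3.1, 0.7], [4.9, -1.2], [5.6, -1.4], [0.9, 1.3], [8.7, -10.2], [5.0, -3.6]]
dial [0.53597023 0.0498089 ] shackle [ 0.54891076 -0.02913756]
pointer len 0.04513591974582125 world ang 2.2866049625875253 dial 3.6949309085221964 notch 7.056781719866686
```

```bash
python3 - <<'E'
from h import *
for n,box in(('top',(215,200,255,240)),('side',(245,230,300,270))):
    d=load(n); u0,v0,u1,v1=box
    W=np.array([[world(d,u,v) for u in range(u0,u1)] for v in range(v0,v1)])
    g=d['pixels'][v0:v1,u0:u1].max(2)
    m=(g<70)&(abs(W[...,2]-.12)<.006)
    vv,uu=np.nonzero(m); 
    h=cv2.convexHull(np.c_[uu,vv].astype(np.int32)); 
    H=np.array([world(d,u0+a,v0+b,.12)[:2] for a,b in h[:,0]]).astype(np.float32)
    (c,r)=cv2.minEnclosingCircle(H); print(n,m.sum(),'circle',c,r,'ell',cv2.fitEllipse(H),'zmed',np.median(W[m][:,2]))
    # crown: top points z>.147
    u0,v0,u1,v1=dict(top=(245,205,275,230),side=(278,200,300,245))[n]
    W=np.array([[world(d,u,v) for u in range(u0,u1)] for v in range(v0,v1)]).reshape(-1,3)
    k=W[(W[:,2]>.144)&(W[:,2]<.165)]; print(' crown',len(k),k.mean(0),k.min(0),k.max(0))
d=load('top')
for u,v in((300,300),(200,230),(330,180)): print(world(d,u,v))
d=load('side')
for u,v in((300,360),(200,160),(400,300)): print(world(d,u,v))
E
```

```text
top 213 circle (0.5387817621231079, 0.0473109669983387) 0.04142862185835838 ell ((0.5385515093803406, 0.047826770693063736), (0.07868373394012451, 0.08181335777044296), 157.28224182128906) zmed 0.12027908979311075
 crown 46 [ 0.55251299 -0.03028162  0.15366771] [ 0.54525664 -0.05182483  0.14537616] [ 0.55883544 -0.00666769  0.16323663]
side 687 circle (0.5339112281799316, 0.05198219418525696) 0.04635559767484665 ell ((0.5326353311538696, 0.051753394305706024), (0.08325693011283875, 0.09196209162473679), 32.399784088134766) zmed 0.11998731037825205
 crown 72 [ 0.54521879 -0.02480787  0.15195778] [ 0.53946228 -0.05091834  0.14418376] [ 0.55332585 -0.0032802   0.15667519]
[ 0.30001015 -0.16174294 -0.00454426]
[0.52858027 0.16241585 0.00241275]
[ 0.67206592 -0.25964766  0.08671902]
[3.88045753e-01 1.83718452e-01 3.55924170e-05]
[ 1.58563577 -0.91419093 -0.42250463]
[ 0.27288747 -0.06488694 -0.00083996]
```

```bash
python3 -m creep '[[0,0,0.7,0,0.65],[0,0,0.7,0,0.65],[0,0,0.6,0,0.65],[0,0,0.5,0,0.65],[0,0,0,0,0.65]]'; python3 -m creep '[[0,0,0,0,0],[0,0,0,0,0],[0,0,0,0,0],[0,0,0,0,0],[0,0,0,0,0],[0,0,0,0,0],[0,0,0,0,0],[0,0,0,0,0]]' 20
```

```text
clock: 5.52
position: [0.5364, 0.0473, 0.1255]
ee_rot: [2.838, -1.343, -0.004]
force: [-0.9, 0.5, 0.0]
width: 0.648
gripper_force: 0.0
clock: 6.52
position: [0.5374, 0.0473, 0.1268]
ee_rot: [2.839, -1.345, -0.0]
force: [-1.7, -0.9, 2.6]
width: 0.107
gripper_force: 20.0
```

```bash
python3 -m creep '[[0,0,0,-1,0],[0,0,0,-1,0],[0,0,0,-1,0],[0,0,0,-1,0],[0,0,0,-1,0],[0,0,0,-1,0],[0,0,0,-1,0],[0,0,0,-1,0],[0,0,0,0,0]]' 30; python3 -c "
from h import *
o=readout.observe();print(o['ft_torque'],o['force'],o['joints'],cv2.Rodrigues(o['ee_rot'])[0][:,1])"
```

```text
clock: 7.65
position: [0.5381, 0.0481, 0.1268]
ee_rot: [-3.099, 0.511, -0.001]
force: [2.1, 2.9, -0.3]
width: 0.103
gripper_force: 30.0
[ 0.68256367 -0.34939282 -0.24288372] [ 2.11998439  2.92676867 -0.33152019] [-0.03452236  0.41752091 -0.20354078  1.88768906  0.10860842  0.84572377
 -2.1905787 ] [-0.32091864 -0.94710577 -0.00137708]
```

```bash
python3 -m creep '[[0,0,0,-1,0],[0,0,0,-1,0],[0,0,0,-1,0],[0,0,0,-1,0],[0,0,0,-1,0],[0,0,0,-1,0],[0,0,0,-1,0],[0,0,0,-1,0],[0,0,0,-1,0],[0,0,0,-1,0],[0,0,0,-1,0],[0,0,0,-1,0]]'; python3 -m creep '[[0,0,0,-1,0],[0,0,0,-1,0],[0,0,0,-1,0],[0,0,0,-1,0],[0,0,0,-1,0],[0,0,0,-1,0],[0,0,0,-1,0],[0,0,0,-1,0],[0,0,0,-1,0],[0,0,0,0,0],[0,0,0,0,0]]'; python3 -c "
from h import *
o=readout.observe();R=cv2.Rodrigues(o['ee_rot'])[0];print(o['ft_torque'],o['force'],o['joints'],np.degrees(np.arctan2(R[1,1],R[0,1])))"
```

```text
clock: 9.15
position: [0.5379, 0.0499, 0.1268]
ee_rot: [-3.036, -0.798, -0.003]
force: [0.4, 7.8, -1.6]
width: 0.11
gripper_force: 30.0
clock: 10.52
position: [0.537, 0.0508, 0.1268]
ee_rot: [-2.642, -1.695, -0.003]
force: [-2.4, 9.9, 1.2]
width: 0.103
gripper_force: 30.0
[2.16592725 0.39335534 0.0904977 ] [-2.42999652  9.90851928  1.15622435] [ 0.22502477  0.47049539 -0.56411658  1.86664202  0.31193661  0.89252896
 -0.91783874] -24.63284369718996
```

```bash
python3 -m creep '[[0.07,-0.03,0,-1,0],[0,0,0,-1,0],[0,0,0,-1,0],[0,0,0,-1,0],[0,0,0,-1,0],[0,0,0,-1,0],[0,0,0,-1,0],[0,0,0,-1,0],[0,0,0,-0.5,0],[0,0,0,0,0],[0,0,0,0,0]]'; python3 -m creep '[[0,0,0,0,0.5],[0,0,0,0,0.6],[0,0,0,0,0.6],[0,0,0,0,0.6],[0,0,-0.7,0,0.6],[0,0,-0.9,0,0.6],[0,0,-0.9,0,0.6],[0,0,0,0,0.6]]'; python3 - <<'E'
from h import *
o=readout.observe();R=cv2.Rodrigues(o['ee_rot'])[0];print(o['ft_torque'],o['force'],o['joints'],np.degrees(np.arctan2(R[1,1],R[0,1])))
d=shot('side'); p=d['pixels']
cv2.imwrite('pics/side4.png',cv2.resize(p[170:300,190:340],None,fx=4.6,fy=4.6,interpolation=cv2.INTER_CUBIC))
E
```

```text
clock: 11.9
position: [0.5359, 0.0511, 0.1268]
ee_rot: [-2.034, -2.392, 0.003]
force: [-7.9, 1.9, 8.9]
width: 0.107
gripper_force: 30.0
clock: 12.9
position: [0.5392, 0.0511, 0.2294]
ee_rot: [2.032, 2.391, 0.006]
force: [-0.2, 0.4, -0.6]
width: 0.601
gripper_force: 0.0
[ 0.00395048 -0.14437883 -0.01325753] [-0.18321663  0.4379272  -0.57710117] [ 0.37421547  0.3994092  -0.76525631  1.73173215  0.30413739  1.12782299
 -0.32046239] 9.288797318548822
```

View pics/side4.png

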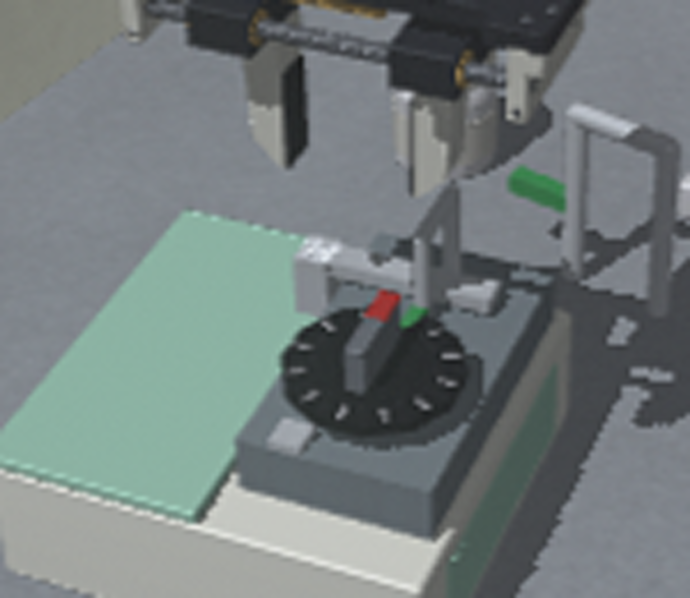

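```bash
python3 - <<'E'
from h import *
s=load('side')
S=lambda x,y,z: world(s,190+(x+.5)/4.6-.5,170+(y+.5)/4.6-.5,z)[:2]
a,b=S(357,346,.145),S(389,294,.145); v=b-a; print('bar',a,b,np.linalg.norm(v),'mid',(a+b)/2,np.degrees(np.arctan2(v[1],v[0])))
l=S(412,317,.112); print('lug',l); c=np.array([.535,.0512]); w=l-c; print(np.degrees(np.arctan2(w[1],w[0])),np.linalg.norm(w))
a,b=S(419,236,.15),S(455,188,.15); print('crown ends',a,b,(a+b)/2, np.degrees(np.arctan2(*(b-a)[::-1])))
E
```

```text
bar [0.53137523 0.06683474] [0.53849909 0.0278217 ] 0.03965811572227519 mid [0.53493716 0.04732822] -79.65168878587711
lug [0.54200863 0.00224062]
-81.85334835017414 0.049458483322347806
crown ends [ 0.54589243 -0.01170375] [ 0.5507005  -0.05417045] [ 0.54829646 -0.0329371 ] -83.54049534033888
```

```bash
python3 -m creep '[[-0.7,-0.1,0,0,0.6],[-0.7,0,0,0,0.6],[-0.6,0,0,0,0.6],[0,0,0,0,0.6],[0,0,0.7,0,0.6],[0,0,0.7,0,0.6],[0,0,0.6,0,0.6],[0,0,0.45,0,0.6],[0,0,0,0,0.6]]'; python3 -m creep '[[0,0,0,0,0],[0,0,0,0,0],[0,0,0,0,0],[0,0,0,0,0],[0,0,0,0,0],[0,0,0,0,0],[0,0,0,0,0],[0,0,0,0,0]]' 30
```

```text
clock: 14.08
position: [0.5455, -0.0285, 0.1274]
ee_rot: [-2.031, -2.394, 0.002]
force: [0.6, 0.3, -0.3]
width: 0.599
gripper_force: 0.0
clock: 15.08
position: [0.5467, -0.0291, 0.1288]
ee_rot: [2.034, 2.394, 0.0]
force: [0.0, -0.2, 0.3]
width: 0.085
gripper_force: 30.0
```

```bash
python3 -m creep '[[0,0,-0.1,0,0],[0,0,-0.1,0,0],[0,0,-0.1,0,0],[0,0,0,0,0]]'
```

```text
clock: 15.58
position: [0.5469, -0.0292, 0.1412]
ee_rot: [2.034, 2.394, 0.001]
force: [0.4, -0.8, -2.4]
width: 0.087
gripper_force: 30.0
```

```bash
python3 -m creep '[[0,0,-0.15,0,0],[0,0,-0.15,0,0],[0,0,-0.2,0,0],[0,0,-0.2,0,0],[0,0,-0.2,0,0],[0,0,0,0,0],[0,0,0,0,0]]'; python3 - <<'E'
from h import *
d=shot('side'); p=d['pixels']
cv2.imwrite('pics/side5.png',cv2.resize(p[140:300,190:370],None,fx=4,fy=4,interpolation=cv2.INTER_CUBIC))
E
```

```text
clock: 16.45
position: [0.5464, -0.0292, 0.1766]
ee_rot: [-2.034, -2.394, 0.0]
force: [0.4, -0.6, -2.4]
width: 0.086
gripper_force: 30.0
```

View pics/side5.png

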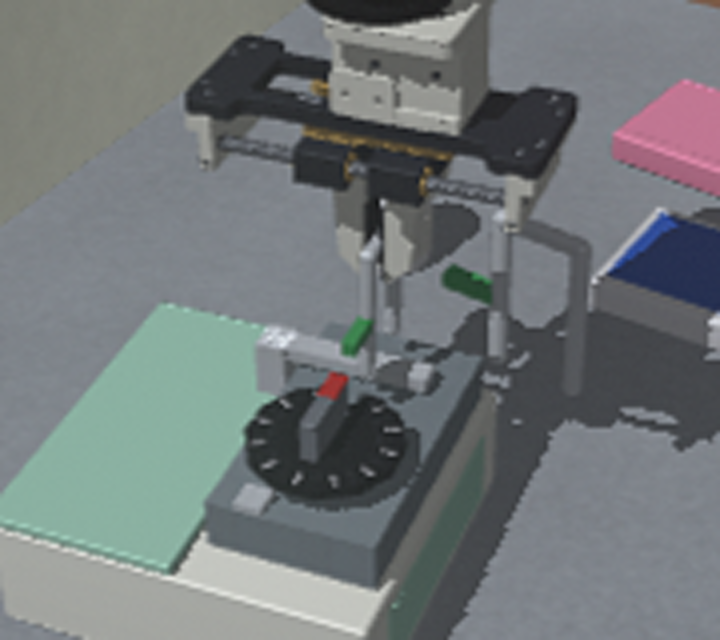

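The shackle is clear of its sockets with its lug above the dial, and the lid is shut. Next I'll raise it over the look-alike and carry it.

```bash
python3 -m creep '[[0,0,-0.3,0,0],[0,0,-0.5,0,0],[0,0,-0.4,0,0],[0,0,0,0,0]]'; python3 -m creep '[[-0.3,-0.12,0,0,0],[-0.6,-0.25,0,0,0],[-0.7,-0.3,0,0,0],[-0.7,-0.3,0,0,0],[-0.7,-0.3,0,0,0],[-0.7,-0.3,0,0,0],[-0.7,-0.3,0,0,0],[-0.7,-0.3,0,0,0],[-0.7,-0.3,0,0,0],[-0.6,-0.25,0,0,0],[-0.5,-0.2,0,0,0],[-0.2,-0.05,0,0,0]]'; python3 -m creep '[[0,0,0.3,0,0],[0,0,0.5,0,0],[0,0,0.5,0,0],[0,0,0.4,0,0],[0,0,0.3,0,0],[0,0,0.2,0,0],[0,0,0,0,0],[0,0,0,0,0]]'
python3 - <<'E'
from h import *
d=shot('side'); p=d['pixels']
cv2.imwrite('pics/side6.png',cv2.resize(p[100:280,230:420],None,fx=3.3,fy=3.3,interpolation=cv2.INTER_CUBIC))
print(readout.observe())
E
```

```text
clock: 17.0
position: [0.5475, -0.0289, 0.2262]
ee_rot: [2.033, 2.393, 0.003]
force: [-0.2, -0.0, -2.8]
width: 0.086
gripper_force: 30.0
clock: 18.5
position: [0.4742, -0.3303, 0.2241]
ee_rot: [-2.036, -2.391, 0.001]
force: [0.1, 0.5, -1.9]
width: 0.082
gripper_force: 30.0
clock: 19.5
position: [0.4756, -0.3287, 0.1372]
ee_rot: [2.033, 2.394, 0.0]
force: [0.2, -0.3, -1.8]
width: 0.085
gripper_force: 30.0
{'clock': 19.55, 'joints': array([ 0.95600246,  0.53083958, -0.63387058,  1.75859173,  0.37134489,
        0.97332311,  0.33807849]), 'dq': array([ 5.88615445e-04, -2.51347297e-03,  5.12676230e-04,  5.78215083e-05,
        1.26426246e-03,  4.05113179e-05, -5.37797418e-04]), 'joint_efforts': array([-3.55870707e-02, -6.44333839e+01, -9.81263906e+00, -2.72939837e+01,
       -4.36675223e-02,  6.73702243e-02, -7.70602219e-04]), 'position': array([ 0.47567456, -0.32871024,  0.13733262]), 'ee_rot': array([2.03328299e+00, 2.39348819e+00, 2.46133553e-04]), 'force': array([-0.6071623 ,  0.99119321, -1.4771619 ]), 'ft_torque': array([-0.02613093, -0.14657592,  0.05314102]), 'gripper_force': 29.998659789562225, 'width': 0.08508341202403995}
```

View pics/side6.png

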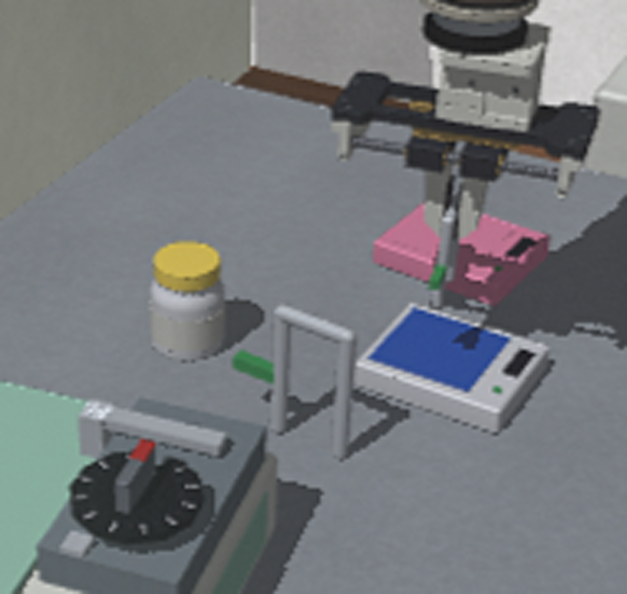

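The view shows the shackle hanging upright over the blue pad, with its near leg bottom at about (437,302) and the pad corners at (414,308), (508,345), (464,390) and (370,356). I'll check the centring from these.

```bash
python3 - <<'E'
from h import *
s=load('side')
S=lambda x,y,z: world(s,230+(x+.5)/3.3-.5,100+(y+.5)/3.3-.5,z)
c=[S(*p,.025) for p in((414,308),(508,345),(464,390),(370,356))]
print(np.mean(c,0),[np.linalg.norm(c[i]-c[i-1]) for i in range(4)]); print('near leg bottom',S(437,302,.078))
E
```

```text
[ 0.4732626  -0.32889749  0.025     ] [np.float64(0.0855103920238991), np.float64(0.09178340971425551), np.float64(0.07856378196079905), np.float64(0.0856940682077945)]
near leg bottom [ 0.47510401 -0.3168611   0.078     ]
```

The pad centre is at (0.473, -0.329) and the shackle is within about 5 mm of it, with its legs about 53 mm above the pad. It is holding still, so I'm handing in.

```bash
python3 -c "
from cell import sign_off; print(sign_off())"
```

```text
the job is handed in; nothing more can be done
None
```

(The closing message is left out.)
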